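Set out the kit for the next case

TASK

Set out the kit round the blue case base that is screwed to the bench: put the open white frame squarely on top of the base and then the ribbed lid, rib up, squarely on top of the frame; lay the large tape roll flat behind the base (on its side away from the robot), centred on it with a gap of about 3 cm; and stand the jar upright midway between the base and the black dish. Leave the small tape roll, the screwdriver and the bottle where they are, and let go of everything.

Things in the scene. Friction and masses are not known exactly. Their poses are not given: they have to be found in the camera images.
- case_base: FIXED blue closed case base, a block 60 (its x) x 96 (its y) x 30 mm high with a flat top, screwed to the bench; a low aluminium fixing ear (12 mm long, 6 mm high) sticks out at each of its two short ends. Origin: centre of its underside, on the bench. Its +x points away from the robot (to within about 15 degrees): that is its far side; its +y is to the robot's left.
- dish: FIXED black open rectangular parts dish, 70 (its x) x 90 (its y) x 28 mm high, walls 4 mm, empty. Origin: centre of its underside, on the bench. It stands level with the case base, off one of its short ends (left or right, it varies), about 255 mm from centre to centre.
- frame: Loose white rectangular spacer frame, 54 (its x) x 90 (its y) x 20 mm high, bars 12 mm wide round an open window of 30 x 66 mm; 70 g or so. Lies flat. Origin: centre of its underside. Same either way round; can be gripped across its 54 mm width.
- lid: Loose white lid: a plate 54 (its x) x 90 (its y) x 8 mm with a grip rib on top, 14 mm wide (x), 56 mm long (y), rising 20 mm above the plate (28 mm in all); 80 g or so. Lies flat, rib up. Origin: centre of its underside. Same either way round.
- tape_roll: Loose large roll of cream tape lying flat: ring of outer diameter 90, inner diameter 66 (wall 12 mm), 24 mm high; 90 g or so. Origin: centre of its underside. Can be pinched across its wall with one finger inside.
- jar: Loose small closed jar standing upright, diameter 46, height 55 mm, steel cap, paper label; 120 g or so. Origin: centre of its underside.
- small_roll: Bystander: small roll of cream tape lying flat, outer diameter 56, inner 36, 16 mm high. Loose. Origin: centre of its underside. Not part of the kit.
- driver: Bystander: black and yellow cordless screwdriver lying on the bench, about 190 mm long (along its x, bit to +x), 42 wide, 38 mm high. Loose. Origin: on the bench under it.
- bottle: Bystander: clear drinking bottle with a blue cap, diameter 64, height 190 mm, standing. Loose. Origin: centre of its underside.
Things that resemble listed ones, but are neither listed nor needed, are in the scene too. Leave any brown or green look-alike of the frame alone.

How it is judged:
By the outcome, as a careful person would: the job done as asked, in the order asked, and still so for the second after the job is handed in, with the robot touching nothing.
It also fails if it takes over 109 s, if anything falls off the work surface, if the arm or the gripper's body presses on something with over 40 N, if the wrist force passes 120 N, or if a joint passes its speed limit or range.

ROBOT

A 6-joint arm with a two-finger parallel gripper is mounted at the origin on the work surface. World frame = base frame: x ahead of the robot, y to its left, z up, the work surface at z = 0. Lengths are in m, angles in rad, forces in N, time in s.
With the tool pointing down it reaches from about 0.35 to 0.875 m from the base axis. Payload 4.2 kg.
Tool frame: the origin (TCP) lies at the very end of the fingers, on their centre line; the grasp point (between the pads) lies 19 mm behind it; z points along the fingers, y is the direction in which the jaws open and shut (so a half turn about z gives the same grasp; the last joint's range is limited). The gripper opens to 87 mm and grips with 3 to 60 N. Pads are 19 mm wide; open, the fingers measure 117 mm over their backs; the gripper's body (75 mm by 190 mm) begins 51 mm behind the grasp point.
Start: joints at [-0.97, 0.385, 0.008, 0, -1.194, -0.259], TCP at [0.21, -0.589, 0.223] pointing down, gripper open.
Joint ranges: [-3.14, 3.14], [-1.21, 2.06], [-1.07, 1.41], [-3.16, 2.05], [-2.99, -0.16], [-3.1, 3.1]. Speed limits (rad/s): [2.79, 2.79, 3.14, 3.14, 3.14, 3.14].

INTERFACE

Orientations are given as a unit quaternion [x, y, z, w].
In Python, from cell import bot gives the robot as it stands.
- The arm moves only by the shell command python3 -m jog 'ROWS' [FORCE]. ROWS is text: rows parted by semicolons, each of 7 numbers parted by spaces: the shift along the tool's x, y, z in mm, then the turn, a rotation vector about the tool's x, y, z in degrees, then the finger opening in mm, from 0 to 87. In form: x y z wx wy wz claw; .... A call has 1 to 12 rows; each row is the pose to reach, as a shift and turn from the pose commanded when the call began, along the tool's axes at that moment; what a row does not reach only later rows make up. A row lasts 1/12 s, in which the tool goes at most 41.7 mm and 7.16 degrees, less where a joint would pass 70% of its speed; a pose out of reach is approached as far as the arm can. A call with a gripper value outside its range is refused whole. The fingers move at their own pace and stop on an object; FORCE is the grip in N (left out, the last holds). Time passes only in rows, so rows that repeat a pose let the fingers close. It gives the time, the measured TCP pose, the force and the opening at its end, in the units of the state.
- bot.read_state(): the state, without advancing time (a new reading comes with each control period).
- bot.camera(name): name is "scene" or "top"; returns (picture, depth): 384x512x3 uint8, red, green, blue; 384x512 float32, m along the optical axis (not along the pixel's ray), 0 where there is no reading.
- bot.calibration(name): a dict with "K" (3x3 intrinsics, pixels), "extrinsics" (4x4, takes a point from camera to world coordinates). Camera axes: x right, y up, looking along -z (the intrinsics and any distortion apply to the point x, -y, -z); pixel columns grow to the right and rows downward; lengths in m; the calibration is good to about 2 mm. A picture is of the moment at which its call begins. calibration takes no time and is no camera call.
- bot.hand_in(): hands the job in, once; it reports no verdict.
The state is a dict: "time_s": time; "qpos": joint angles; "dq": joint speeds; "joint_torque": joint torques, N m; "ee_pos": TCP position; "tcp_rot": TCP orientation; "ft_force": force on the tool from outside, world axes, zero at the start; "ft_torque": the same for the moment, N m; "finger_gap": opening from 0.0 (shut) to 1.0 (fully open).
Only numpy, scipy, OpenCV 4.12 (cv2) and the standard library are available. Lean on these libraries where they do the work, as an engineer would, in place of code of your own. Each camera call takes 0.05 s, during which the arm holds its last target. There are 200 camera calls.

## Working session

There is one attempt and no reset: what is moved stays moved. The work goes in short steps, Python scripts to look and compute and a shell command to move; the robot and the scene stay as the last step left them, time stands still between calls to the robot, and variables do not carry over. Pictures are saved under pics/ and viewed, about 12 in all and at most 16, crops included, and the job is handed in when it is done.

```bash
ls; mkdir -p pics; cat > h.py <<'E'
import numpy as np, cv2
from cell import bot
def snap(n,save=None):
    im,d=bot.camera(n)
    if save: cv2.imwrite(save,cv2.cvtColor(im,cv2.COLOR_RGB2BGR)); np.save(f'{n}_d.npy',d); np.save(f'{n}_i.npy',im)
    return im,d
def cloud(n,d):
    c=bot.calibration(n);K=np.array(c['K']);E=np.array(c['extrinsics'])
    v,u=np.indices(d.shape)
    P=np.stack([(u-K[0,2])/K[0,0]*d,-(v-K[1,2])/K[1,1]*d,-d],-1)
    return P@E[:3,:3].T+E[:3,3]
E
python3 - <<'E'
from h import *
for n in('scene','top'):
    im,d=snap(n); c=bot.calibration(n); print(c)
    snap(n,f'pics/{n}0.png')
a=[cv2.imread(f'pics/{n}0.png') for n in('scene','top')]
for n,i in zip(('scene','top'),a): cv2.imwrite(f'pics/{n}0b.png',cv2.resize(i,(784,588),interpolation=cv2.INTER_CUBIC))
print(bot.read_state())
E
```

```text
pics
{'K': array([[481.80716179,   0.        , 242.86250142],
       [  0.        , 481.80716179, 186.06014819],
       [  0.        ,   0.        ,   1.        ]]), 'extrinsics': array([[ 0.45194002, -0.75019651,  0.48265456,  1.17810887],
       [ 0.89196043,  0.3876312 , -0.23269861, -0.28854366],
       [-0.01252228,  0.53567458,  0.84433165,  1.09706448],
       [ 0.        ,  0.        ,  0.        ,  1.        ]])}
{'K': array([[359.89393572,   0.        , 259.09451716],
       [  0.        , 359.89393572, 189.22611948],
       [  0.        ,   0.        ,   1.        ]]), 'extrinsics': array([[-0.16928321,  0.96565249, -0.19712551,  0.35905857],
       [-0.98556468, -0.16633593,  0.03153751,  0.00950896],
       [-0.00233478,  0.19961872,  0.97987087,  0.95887222],
       [ 0.        ,  0.        ,  0.        ,  1.        ]])}
{'time_s': 0.2, 'qpos': array([-9.70442665e-01,  3.85240357e-01,  7.14993835e-03, -2.27701966e-04,
       -1.19402199e+00, -2.58591920e-01]), 'dq': array([ 0.00040261, -0.00386256,  0.00507261,  0.00131979, -0.00043467,
       -0.00207189]), 'joint_torque': array([-4.34540589e-04, -3.90540969e+01,  1.87359792e+01,  4.21719521e+00,
        1.20460993e-02, -1.68119559e-04]), 'ee_pos': array([ 0.20934442, -0.58851565,  0.22189592]), 'tcp_rot': array([-1.70009071e-01,  9.85442272e-01,  6.42349633e-04, -1.77776154e-04]), 'ft_force': array([-0.35469134, -0.1655553 ,  0.21294003]), 'ft_torque': array([-0.0277129 ,  0.02997605,  0.01390073]), 'finger_gap': 0.9995358905752586}
```

View pics/scene0b.png

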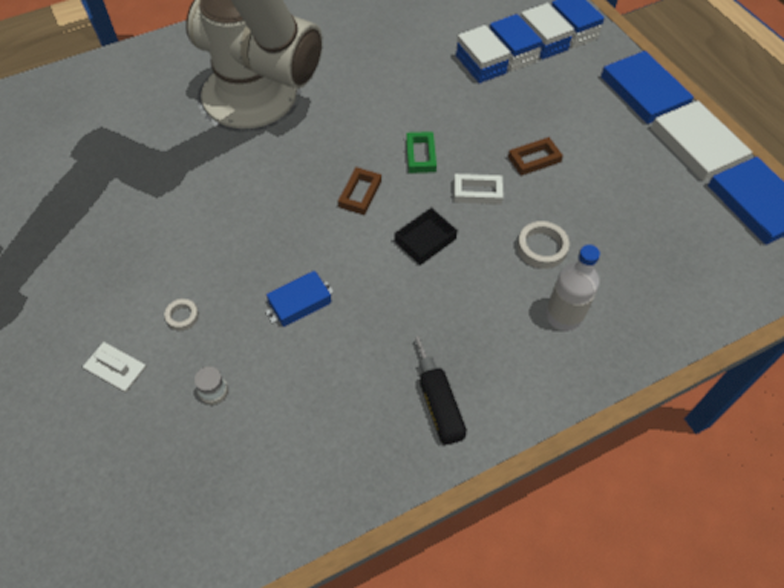

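View pics/top0b.png

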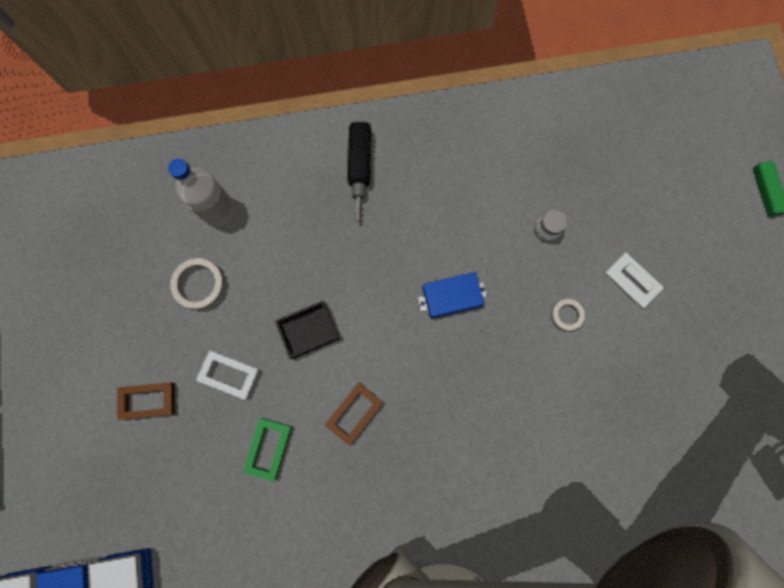

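Top view (784 px scale): base (453,296), dish (309,330), frame – the only white one – (228,375) (browns at (145,402),(355,413) and green (268,450) are decoys), lid (635,280), large roll (197,284), jar (553,225), small roll (569,315). Each is distinct. Now to measure them.

```bash
cat > meas.py <<'E'
from h import *
import sys
H=dict(base=.030,dish=.028,frame=.020,lid=.028,lidplate=.008,roll=.024,jar=.055,small=.016)
def fit(P,seed,lo,hi,r=.085):
    m=(P[...,2]>lo)&(P[...,2]<hi)&(np.hypot(P[...,0]-seed[0],P[...,1]-seed[1])<r)
    q=(P[m][:,:2]*1000).astype(np.float32)
    (c,s,a)=cv2.minAreaRect(q)
    cc=[round(float(x),1) for x in c]; 
    return cc,[round(float(x),1) for x in s],round(a,1),len(q),round(float(np.median(P[m][:,2]))*1000,1)
E
python3 - <<'E'
from meas import *
px=dict(base=(453,296),dish=(309,330),frame=(228,375),lid=(635,280),roll=(197,284),jar=(553,225),small=(569,315),driver=(360,155),bottle=(200,190))
d=np.load('top_d.npy');P=cloud('top',d)
d2=np.load('scene_d.npy');P2=cloud('scene',d2)
t=P[215:235,300:330,2];print('table z',np.median(t),t.std(), np.median(P2[250:270,120:150,2]))
win=dict(base=(.022,.04),dish=(.022,.035),frame=(.012,.03),lid=(.004,.015),roll=(.016,.034),jar=(.048,.065),small=(.010,.025),driver=(.01,.05),bottle=(.1,.25))
for k,(u,v) in px.items():
    u,v=int(u/1.53125),int(v/1.53125);s=P[v,u]
    if k in('driver','bottle'): r=.13
    else: r=.065
    for Q in(P,P2): 
        try: print(k,s.round(3),*fit(Q,s,*win[k],r))
        except Exception as e: print(k,s.round(3),e)
E
```

```text
table z -0.000274562350136065 0.0391577028959201 0.0007189928163874315
base [ 0.52  -0.112  0.03 ] [522.6, -115.2] [60.2, 95.7] 3.4 821 29.6
base [ 0.52  -0.112  0.03 ] [525.4, -115.8] [63.1, 96.1] 3.9 733 27.7
dish [0.508 0.143 0.007] [505.8, 142.8] [70.6, 90.3] 13.8 215 27.5
dish [0.508 0.143 0.007] [509.0, 143.0] [75.3, 92.5] 12.2 195 25.3
frame [0.456 0.292 0.   ] [452.8, 286.3] [91.3, 53.9] 59.7 468 19.5
frame [0.456 0.292 0.   ] [456.0, 286.7] [88.0, 58.8] 59.3 330 17.4
lid [ 0.497 -0.431  0.022] [499.8, -436.8] [116.1, 86.3] 50.0 530 8.0
lid [ 0.497 -0.431  0.022] [493.0, -426.5] [92.1, 81.0] 33.0 483 6.6
roll [ 0.624  0.329 -0.   ] [618.0, 320.7] [88.7, 88.5] 80.6 445 23.4
roll [ 0.624  0.329 -0.   ] [622.1, 320.5] [88.4, 89.2] 70.4 369 21.4
jar [ 0.611 -0.304  0.052] [613.5, -307.0] [39.6, 39.9] 58.2 197 54.6
jar [ 0.611 -0.304  0.052] [618.3, -306.7] [39.2, 43.0] 70.9 225 53.0
small [ 0.458 -0.311 -0.001] [455.7, -306.2] [53.6, 54.0] 46.0 207 15.3
small [ 0.458 -0.311 -0.001] [459.0, -306.0] [54.1, 54.2] 59.5 193 13.3
driver [0.799 0.003 0.038] [774.0, 9.7] [41.8, 182.1] 80.0 745 35.8
driver [0.799 0.003 0.038] [778.6, 9.8] [42.7, 188.6] 79.0 1012 34.2
bottle [0.737 0.265 0.135] [749.1, 272.7] [53.9, 62.9] 31.0 683 134.1
bottle [0.737 0.265 0.135] [760.1, 270.7] [63.1, 53.5] 33.0 706 131.7
```

```bash
cat > go.py <<'E'
import sys,numpy as np
from cell import bot
from scipy.spatial.transform import Rotation as R
x,y,z,j=map(float,sys.argv[1:5])   # mm, jaw direction deg in world
s=bot.read_state();r=R.from_quat(s['tcp_rot']);p=np.array(s['ee_pos'])*1000
M=r.as_matrix();d=M.T@(np.array([x,y,z])-p)
jy=np.degrees(np.arctan2(M[1,1],M[0,1]));w=-((j-jy+90)%180-90)
print('at',p.round(1),'jaw',jy.round(1),'tilt',M[:2,2].round(4),'q',s['qpos'].round(2),'gap',round(s['finger_gap']*87,1),'F',s['ft_force'].round(1),'t',s['time_s'])
print('shift',d.round(1),'wz',round(w,1))
E
python3 - <<'E'
from meas import *
for n in('top','scene'):
    d=np.load(n+'_d.npy');P=cloud(n,d)
    print(n,'rib',fit(P,(.497,-.431),.02,.035,.07))
    m=(P[...,2]>.0)&(np.hypot(P[...,0]-.497,P[...,1]+.431)<.065)&(np.load(n+'_i.npy').min(-1)>150)
    q=(P[m][:,:2]*1000).astype(np.float32);print('white',cv2.minAreaRect(q),len(q))
    print(n,'jarbelow',fit(P,(.613,-.307),.025,.045,.05))
E
python3 go.py 450 -100 200 110
```

```text
top rib ([497.3, -437.6], [55.8, 14.8], 32.9, 135, 27.7)
white ((497.9368591308594, -437.45501708984375), (87.87505340576172, 55.3125), 33.74934768676758) 549
top jarbelow ([608.4, -300.0], [41.9, 23.2], 36.3, 53, 29.4)
scene rib ([499.4, -438.4], [58.8, 14.6], 34.4, 126, 26.0)
white ((498.1772766113281, -437.9007568359375), (93.85325622558594, 54.30204772949219), 33.53791809082031) 608
scene jarbelow ([628.7, -307.1], [20.9, 41.9], 2.1, 73, 30.5)
at [ 209.3 -588.5  221.9] jaw 109.6 tilt [-0.0006  0.0012] q [-0.97  0.39  0.01 -0.   -1.19 -0.26] gap 87.0 F [-0.4 -0.2  0.2] t 0.2
shift [-390.4  379.6   22.3] wz -0.4
```

```bash
R="";  python3 -m jog '-390 380 0 0 0 -40 87; -390 380 0 0 0 -40 87; -390 380 0 0 0 -40 87; -390 380 0 0 0 -40 87; -390 380 0 0 0 -40 87; -390 380 0 0 0 -40 87; -390 380 0 0 0 -40 87; -390 380 0 0 0 -40 87; -390 380 0 0 0 -40 87; -390 380 0 0 0 -40 87; -390 380 0 0 0 -40 87; -390 380 0 0 0 -40 87' 20; python3 go.py 454.4 286.5 80 149.5
```

```text
time_s: 1.2
ee_pos: [0.4302, -0.138, 0.2228]
tcp_rot: [-0.497, 0.868, -0.0, 0.0]
ft_force: [1.3, -0.7, -0.7]
finger_gap: 1.001
at [ 430.2 -138.   222.8] jaw 149.6 tilt [0.0007 0.    ] q [ 0.05  0.09 -0.39 -0.   -1.09 -0.58] gap 87.1 F [ 1.3 -0.7 -0.7] t 1.2
shift [-378.3  194.1  142.9] wz 0.1
```

```bash
python3 -m jog '-374 191 60 0 0 0 87; -374 191 60 0 0 0 87; -374 191 60 0 0 0 87; -374 191 60 0 0 0 87; -374 191 60 0 0 0 87; -374 191 60 0 0 0 87; -374 191 60 0 0 0 87; -374 191 60 0 0 0 87; -374 191 60 0 0 0 87; -374 191 100 0 0 0 87; -374 191 140 0 0 0 87; -374 191 142 0 0 0 87'; python3 go.py 454.4 286.5 3 149.5
python3 - <<'E'
from meas import *
for n in('top','scene'):
    im,d=snap(n,f'pics/{n}1.png')
a=cv2.imread('pics/top1.png')[170:310,70:250];b=cv2.imread('pics/scene1.png')[60:200,230:410]
cv2.imwrite('pics/c1.png',np.hstack([cv2.resize(x,(400,311),interpolation=cv2.INTER_CUBIC) for x in(a,b)]))
E
```

```text
time_s: 2.2
ee_pos: [0.453, 0.2806, 0.0769]
tcp_rot: [-0.498, 0.867, -0.0, -0.002]
ft_force: [-0.4, -0.7, -0.1]
finger_gap: 1.001
at [453.  280.6  76.9] jaw 149.7 tilt [-0.0032 -0.0021] q [ 0.86  0.39 -0.4  -0.   -0.78 -1.39] gap 87.1 F [-0.4 -0.7 -0.1] t 2.2
shift [-6.1  1.7 73.9] wz 0.2
```

View pics/c1.png

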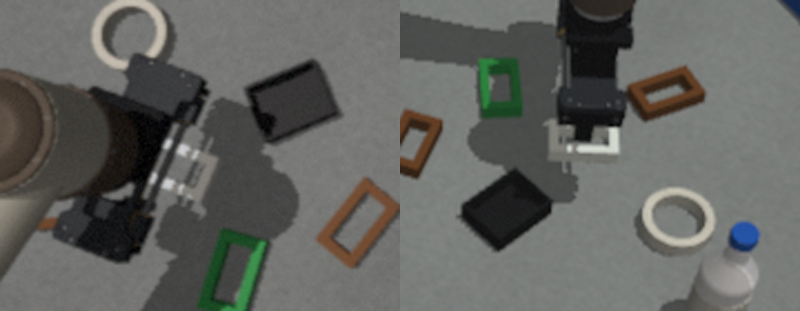

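The crop shows the open gripper straddling the only white frame (left crop ~(190,170)), with the green and brown look-alikes clear of it. Descend and grip.

```bash
python3 -m jog '-6 2 30 0 0 0 87; -6 2 60 0 0 0 87; -6 2 68 0 0 0 87; -6 2 73 0 0 0 87; -6 2 73 0 0 0 87; -6 2 73 0 0 0 50; -6 2 73 0 0 0 50; -6 2 73 0 0 0 50; -6 2 73 0 0 0 50; -6 2 73 0 0 0 50; -6 2 73 0 0 0 50; -6 2 73 0 0 0 50' 20; python3 go.py 454.4 286.5 3 149.5
```

```text
time_s: 3.3
ee_pos: [0.4559, 0.2855, 0.0079]
tcp_rot: [-0.497, 0.868, 0.0, 0.0]
ft_force: [-0.9, 1.0, 2.7]
finger_gap: 0.617
at [455.9 285.5   7.9] jaw 149.6 tilt [0.0002 0.0003] q [ 0.86  0.5  -0.46 -0.   -0.62 -1.39] gap 53.7 F [-0.9  1.   2.7] t 3.3
shift [-0.1  1.8  4.9] wz 0.1
```

```bash
python3 go.py 524 -115.5 88 3.65; python3 -m jog '0 0 -40 0 0 0 50; 0 0 -80 0 0 0 50; 0 0 -80 0 0 0 50; 0 0 -80 0 0 0 50'; python3 go.py 524 -115.5 88 3.65
```

```text
at [455.9 285.5   7.9] jaw 149.6 tilt [0.0002 0.0003] q [ 0.86  0.5  -0.46 -0.   -0.62 -1.39] gap 53.7 F [-0.9  1.   2.7] t 3.3
shift [ 311.4 -261.7  -80.2] wz -34.1
time_s: 3.63
ee_pos: [0.457, 0.2866, 0.0899]
tcp_rot: [-0.497, 0.868, 0.001, 0.003]
ft_force: [-0.6, -0.2, -2.1]
finger_gap: 0.619
at [457.  286.6  89.9] jaw 149.6 tilt [0.0039 0.0044] q [ 0.86  0.38 -0.38  0.   -0.81 -1.39] gap 53.9 F [-0.6 -0.2 -2.1] t 3.6333
shift [ 312.9 -261.3    0.4] wz -34.1
```

```bash
python3 -m jog '312 -261 0 0 0 -34 50; 312 -261 0 0 0 -34 50; 312 -261 0 0 0 -34 50; 312 -261 0 0 0 -34 50; 312 -261 0 0 0 -34 50; 312 -261 0 0 0 -34 50; 312 -261 0 0 0 -34 50; 312 -261 0 0 0 -34 50; 312 -261 0 0 0 -34 50; 312 -261 0 0 0 -34 50; 312 -261 0 0 0 -34 50; 312 -261 0 0 0 -34 50'; python3 -m jog '0 0 0 0 0 0 50; 0 0 0 0 0 0 50; 0 0 0 0 0 0 50';  python3 go.py 524 -115.5 88 3.65
python3 - <<'E'
from meas import *
for n in('top','scene'):
    im,d=snap(n,f'pics/{n}2.png');P=cloud(n,d)
    print(n,'base',fit(P,(.524,-.115),.022,.036,.07))
    w=(im.min(-1)>110)
    P[~w]=0
    print(n,'frame',fit(P,(.524,-.115),.08,.11,.07))
a=cv2.imread('pics/top2.png')[140:240,240:350];b=cv2.imread('pics/scene2.png')[130:230,140:250]
cv2.imwrite('pics/c2.png',np.hstack([cv2.resize(x,(400,364),interpolation=cv2.INTER_CUBIC) for x in(a,b)]))
E
```

```text
time_s: 4.63
ee_pos: [0.5219, -0.1184, 0.0858]
tcp_rot: [0.727, -0.687, -0.001, 0.001]
ft_force: [-0.3, 0.3, -1.4]
finger_gap: 0.616
time_s: 4.88
ee_pos: [0.5227, -0.1145, 0.0872]
tcp_rot: [0.73, -0.684, -0.0, 0.0]
ft_force: [0.4, 0.3, -0.6]
finger_gap: 0.616
at [ 522.7 -114.5   87.2] jaw -176.3 tilt [-0.0009  0.0001] q [ 0.09  0.38 -0.39 -0.   -0.81 -0.02] gap 53.6 F [ 0.4  0.3 -0.6] t 4.8833
shift [ 1.1 -1.3 -0.8] wz 0.1
top base ([522.5, -112.7], [60.1, 90.4], 3.7, 194, 29.5)
top frame ([518.3, -78.5], [20.2, 42.7], 83.0, 91, 98.5)
scene base ([526.8, -116.0], [60.4, 95.5], 2.7, 369, 27.5)
scene frame ([525.9, -147.7], [57.2, 22.2], 3.0, 114, 97.5)
```

View pics/c2.png

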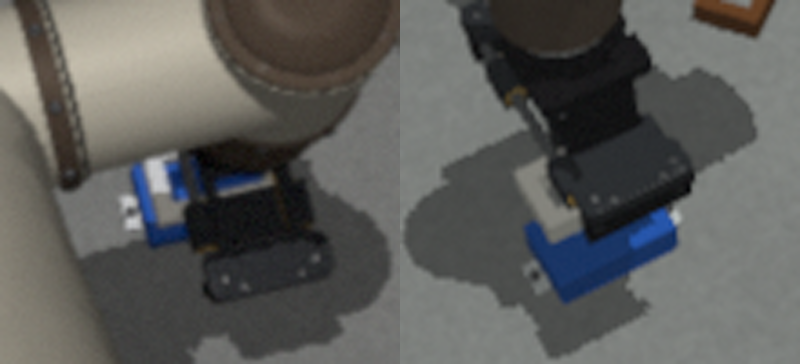

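The frame hangs level, above and aligned with the base. Small shift, lower, release, lift clear.

```bash
python3 -m jog '1 -1 25 0 0 0 50; 1 -1 42 0 0 0 50; 1 -1 46 0 0 0 50; 1 -1 48 0 0 0 50; 1 -1 49 0 0 0 50; 1 -1 49 0 0 0 50; 1 -1 49 0 0 0 50';  python3 go.py 524 -115.5 38 3.65
```

```text
time_s: 5.57
ee_pos: [0.5249, -0.1166, 0.0396]
tcp_rot: [0.729, -0.684, 0.001, -0.001]
ft_force: [-0.4, 0.4, -0.8]
finger_gap: 0.618
at [ 524.9 -116.6   39.6] jaw -176.4 tilt [0.0021 0.    ] q [ 0.08  0.45 -0.43  0.   -0.69 -0.02] gap 53.7 F [-0.4  0.4 -0.8] t 5.5667
shift [-1.1  0.8  1.6] wz -0.0
```

```bash
python3 -m jog '-0.5 1 1 0 0 0 50; -0.5 1 2 0 0 0 50; -0.5 1 2 0 0 0 50; -0.5 1 2 0 0 0 70; -0.5 1 2 0 0 0 70; -0.5 1 2 0 0 0 70; -0.5 1 2 0 0 0 70; -0.5 1 -30 0 0 0 70; -0.5 1 -70 0 0 0 70; -0.5 1 -110 0 0 0 70; -0.5 1 -110 0 0 0 70; -0.5 1 -110 0 0 0 70';  python3 go.py 498.2 -437.8 150 -56.4
```

```text
time_s: 6.57
ee_pos: [0.5247, -0.1162, 0.1512]
tcp_rot: [0.729, -0.685, 0.002, -0.002]
ft_force: [-0.1, 0.1, -1.1]
finger_gap: 0.803
at [ 524.7 -116.2  151.2] jaw -176.4 tilt [0.0064 0.0005] q [ 0.08  0.3  -0.31  0.   -0.95 -0.02] gap 69.9 F [-0.1  0.1 -1.1] t 6.5667
shift [319.3  46.5   0.9] wz 60.0
```

```bash
python3 -m jog '319 46 0 0 0 60 70; 319 46 0 0 0 60 70; 319 46 0 0 0 60 70; 319 46 0 0 0 60 70; 319 46 0 0 0 60 70; 319 46 0 0 0 60 70; 319 46 0 0 0 60 70; 319 46 0 0 0 60 60; 319 46 40 0 0 60 50; 319 46 80 0 0 60 40; 319 46 80 0 0 60 40; 319 46 80 0 0 60 40';  python3 go.py 498.2 -437.8 11 -56.4
python3 - <<'E'
from meas import *
for n in('top','scene'):
    im,d=snap(n,f'pics/{n}3.png');P=cloud(n,d)
    print(n,'base',fit(P,(.524,-.115),.022,.034,.07))
    print(n,'frame',fit(P,(.524,-.115),.040,.06,.07))
    print(n,'rib',fit(P,(.498,-.438),.02,.035,.045))
a=cv2.imread('pics/top3.png')[150:250,260:370];a2=cv2.imread('pics/top3.png')[130:230,360:470];b=cv2.imread('pics/scene3.png')[190:290,30:140]
cv2.imwrite('pics/c3.png',np.hstack([cv2.resize(x,(266,242),interpolation=cv2.INTER_CUBIC) for x in(a,a2,b)]))
E
```

```text
time_s: 7.57
ee_pos: [0.4946, -0.4365, 0.0648]
tcp_rot: [-0.289, 0.957, 0.003, -0.003]
ft_force: [0.4, -0.9, 1.8]
finger_gap: 0.518
at [ 494.6 -436.5   64.8] jaw 123.6 tilt [-0.008  0.004] q [-0.48  0.58 -0.08  0.   -0.91 -0.51] gap 45.1 F [ 0.4 -0.9  1.8] t 7.5667
shift [-2.5 -3.4 53.8] wz -0.0
top base ([522.4, -114.8], [59.9, 94.8], 3.4, 370, 29.7)
top frame ([522.9, -117.4], [54.3, 90.0], 3.6, 478, 49.6)
top rib ([0.0, 0.0], [0.0, 0.0], 0.0, 0, nan)
scene base ([531.8, -116.0], [98.4, 54.4], 89.6, 309, 27.8)
scene frame ([525.0, -117.0], [58.7, 91.4], 2.8, 468, 47.5)
scene rib ([500.2, -437.5], [57.6, 14.8], 34.5, 128, 26.2)
  return _methods._mean(a, axis=axis, dtype=dtype,
  ret = ret.dtype.type(ret / rcount)
```

View pics/c3.png

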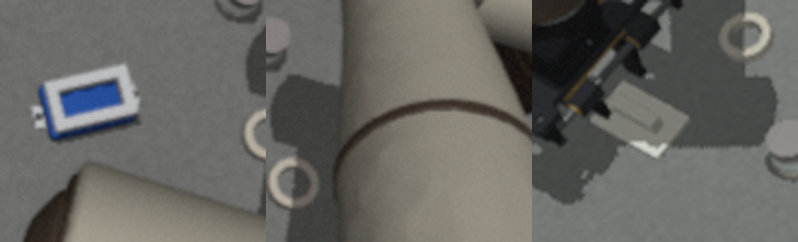

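Frame sits on the base within ~2 mm (and 0.2°). Gripper straddles the rib in the scene view. Re-read, then descend.

```bash
python3 go.py 498.5 -437.8 10.5 -56.2
```

```text
at [ 498.1 -438.1   70. ] jaw 123.7 tilt [ 0.0012 -0.0019] q [-0.48  0.58 -0.08  0.   -0.91 -0.51] gap 42.0 F [ 0.4 -0.9  0.2] t 7.6667
shift [-0.5  0.2 59.5] wz -0.1
```

```bash
python3 -m jog '0 0 30 0 0 0 40; 0 0 50 0 0 0 40; 0 0 56 0 0 0 40; 0 0 59 0 0 0 40; 0 0 59 0 0 0 40; 0 0 59 0 0 0 8; 0 0 59 0 0 0 8; 0 0 59 0 0 0 8; 0 0 59 0 0 0 8; 0 0 59 0 0 0 8; 0 0 59 0 0 0 8' 25;  python3 go.py 498.5 -437.8 10.5 -56.2
```

```text
time_s: 8.58
ee_pos: [0.4972, -0.4376, 0.0101]
tcp_rot: [-0.289, 0.957, -0.0, 0.0]
ft_force: [-0.8, 0.9, 2.4]
finger_gap: 0.158
at [ 497.2 -437.6   10.1] jaw 123.6 tilt [ 0.0003 -0.0002] q [-0.48  0.65 -0.13  0.   -0.8  -0.51] gap 13.8 F [-0.8  0.9  2.4] t 8.5833
shift [-1.  -0.9 -0.4] wz -0.2
```

```bash
python3 -m jog '0 0 -40 0 0 0 8; 0 0 -80 0 0 0 8; 0 0 -110 0 0 0 8; 0 0 -110 0 0 0 8; 0 0 -110 0 0 0 8';  python3 go.py 524 -117 120 3.65
```

```text
time_s: 9.0
ee_pos: [0.4981, -0.4381, 0.122]
tcp_rot: [-0.289, 0.957, -0.002, 0.002]
ft_force: [-0.3, 0.3, -1.7]
finger_gap: 0.157
at [ 498.1 -438.1  122. ] jaw 123.6 tilt [ 0.0045 -0.0022] q [-0.48  0.52 -0.03 -0.   -1.01 -0.51] gap 13.7 F [-0.3  0.3 -1.7] t 9.0
shift [-199.1  253.2    1.4] wz -60.1
```

```bash
python3 -m jog '-199 253 0 0 0 -60 8; -199 253 0 0 0 -60 8; -199 253 0 0 0 -60 8; -199 253 0 0 0 -60 8; -199 253 0 0 0 -60 8; -199 253 0 0 0 -60 8; -199 253 0 0 0 -60 8; -199 253 0 0 0 -60 8; -199 253 0 0 0 -60 8; -199 253 0 0 0 -60 8; -199 253 0 0 0 -60 8; -199 253 0 0 0 -60 8';  python3 -m jog '0 0 25 0 0 0 8; 0 0 25 0 0 0 8; 0 0 25 0 0 0 8; 0 0 25 0 0 0 8; 0 0 25 0 0 0 8';  python3 go.py 524 -117 61 3.65
python3 - <<'E'
from meas import *
for n in('top','scene'):
    im,d=snap(n,f'pics/{n}4.png')
a=cv2.imread('pics/top4.png')[140:240,240:350];b=cv2.imread('pics/scene4.png')[130:230,140:250]
cv2.imwrite('pics/c4.png',np.hstack([cv2.resize(x,(400,364),interpolation=cv2.INTER_CUBIC) for x in(a,b)]))
E
```

```text
time_s: 10.0
ee_pos: [0.5221, -0.1173, 0.1185]
tcp_rot: [0.728, -0.686, -0.001, 0.001]
ft_force: [0.7, 0.9, -1.0]
finger_gap: 0.157
time_s: 10.42
ee_pos: [0.5235, -0.1173, 0.0953]
tcp_rot: [0.729, -0.685, 0.001, -0.0]
ft_force: [0.8, -0.3, -1.6]
finger_gap: 0.16
at [ 523.5 -117.3   95.3] jaw -176.5 tilt [ 0.0013 -0.0002] q [ 0.08  0.37 -0.38  0.   -0.82 -0.02] gap 13.9 F [ 0.8 -0.3 -1.6] t 10.4167
shift [-0.2 -0.5 34.3] wz -0.1
```

View pics/c4.png

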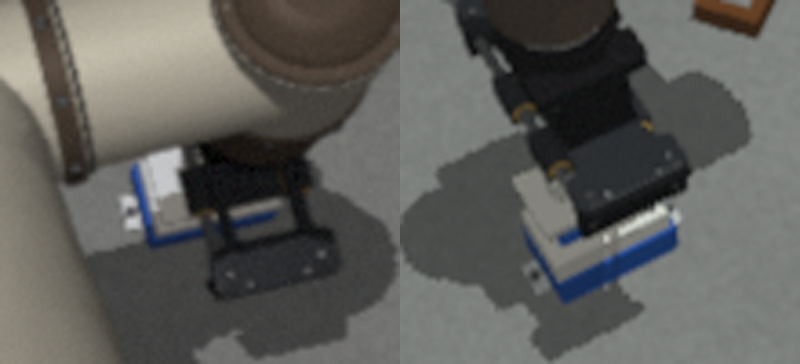

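The lid hangs level and parallel over the frame. Lower to contact.

```bash
python3 -m jog '0 0 15 0 0 0 8; 0 0 26 0 0 0 8; 0 0 31 0 0 0 8; 0 0 33 0 0 0 8; 0 0 34 0 0 0 8; 0 0 35 0 0 0 8; 0 0 35 0 0 0 8';  python3 go.py 524 -117 60 3.65
```

```text
time_s: 11.1
ee_pos: [0.5235, -0.1167, 0.0601]
tcp_rot: [0.729, -0.685, 0.0, -0.0]
ft_force: [-0.1, -0.0, -1.4]
finger_gap: 0.156
at [ 523.5 -116.7   60.1] jaw -176.4 tilt [ 0.0013 -0.0001] q [ 0.08  0.41 -0.42  0.   -0.74 -0.02] gap 13.6 F [-0.1 -0.  -1.4] t 11.1
shift [ 0.3 -0.5  0.1] wz -0.1
```

```bash
python3 -m jog '0 0 0.8 0 0 0 8; 0 0 0.8 0 0 0 8; 0 0 0.8 0 0 0 40; 0 0 0.8 0 0 0 40; 0 0 0.8 0 0 0 40; 0 0 0.8 0 0 0 40; 0 0 -35 0 0 0 40; 0 0 -75 0 0 0 40; 0 0 -100 0 0 0 40; 0 0 -100 0 0 0 40; 0 0 -100 0 0 0 40';  python3 go.py 620 281.6 120 90
```

```text
time_s: 12.02
ee_pos: [0.5237, -0.1166, 0.1611]
tcp_rot: [0.729, -0.685, 0.001, -0.002]
ft_force: [-0.9, -1.0, -0.9]
finger_gap: 0.462
at [ 523.7 -116.6  161.1] jaw -176.4 tilt [0.0039 0.0006] q [ 0.08  0.29 -0.3  -0.   -0.98 -0.02] gap 40.2 F [-0.9 -1.  -0.9] t 12.0167
shift [-391.4 -120.7   41.7] wz -86.4
```

```bash
python3 -m jog '-391 -121 0 0 0 -86.4 40; -391 -121 0 0 0 -86.4 40; -391 -121 0 0 0 -86.4 40; -391 -121 0 0 0 -86.4 40; -391 -121 0 0 0 -86.4 40; -391 -121 0 0 0 -86.4 40; -391 -121 40 0 0 -86.4 40; -391 -121 40 0 0 -86.4 40; -391 -121 40 0 0 -86.4 40; -391 -121 40 0 0 -86.4 40; -391 -121 40 0 0 -86.4 40; -391 -121 40 0 0 -86.4 40';  python3 -m jog '0 0 60 0 0 0 40; 0 0 60 0 0 0 40; 0 0 60 0 0 0 40; 0 0 60 0 0 0 40; 0 0 60 0 0 0 40'
python3 - <<'E'
from meas import *
for n in('top','scene'):
    im,d=snap(n,f'pics/{n}5.png');P=cloud(n,d)
    print(n,'frame',fit(P,(.524,-.115),.040,.052,.07))
    print(n,'plate',fit(P,(.524,-.115),.053,.065,.07))
    print(n,'rib',fit(P,(.524,-.115),.070,.09,.07))
    print(n,'roll',fit(P,(.62,.32),.018,.03,.07))
a=cv2.imread('pics/top5.png')[130:230,80:190];a2=cv2.imread('pics/top5.png')[150:250,250:360];b=cv2.imread('pics/scene5.png')[110:210,300:410]
cv2.imwrite('pics/c5.png',np.hstack([cv2.resize(x,(266,242),interpolation=cv2.INTER_CUBIC) for x in(a,a2,b)]))
E
python3 go.py 620 281.6 6 90
```

```text
time_s: 13.02
ee_pos: [0.6177, 0.2828, 0.115]
tcp_rot: [1.0, 0.0, -0.003, 0.002]
ft_force: [0.3, -0.6, -0.3]
finger_gap: 0.458
time_s: 13.43
ee_pos: [0.6199, 0.2812, 0.06]
tcp_rot: [1.0, -0.004, 0.001, 0.0]
ft_force: [0.5, 0.7, 1.0]
finger_gap: 0.458
top frame ([520.0, -117.0], [48.6, 89.1], 3.5, 34, 45.0)
top plate ([523.0, -117.8], [54.4, 90.6], 3.5, 593, 57.8)
top rib ([522.8, -117.6], [14.2, 55.8], 3.7, 132, 77.7)
top roll ([606.7, 315.3], [63.5, 85.7], 33.3, 204, 23.1)
scene frame ([527.9, -117.2], [53.1, 90.6], 3.4, 106, 46.1)
scene plate ([526.0, -117.4], [57.7, 90.3], 3.1, 468, 56.4)
scene rib ([526.0, -117.7], [16.8, 55.7], 2.2, 128, 75.5)
scene roll ([626.7, 323.8], [77.1, 91.1], 29.2, 238, 21.2)
at [620.3 281.6  61.3] jaw -90.5 tilt [0.0028 0.0016] q [ 0.66  0.61 -0.04  0.   -0.92  0.9 ] gap 40.1 F [-0.1  0.5  0.5] t 13.5333
shift [-0.5  0.1 55.3] wz -0.5
```

View pics/c5.png

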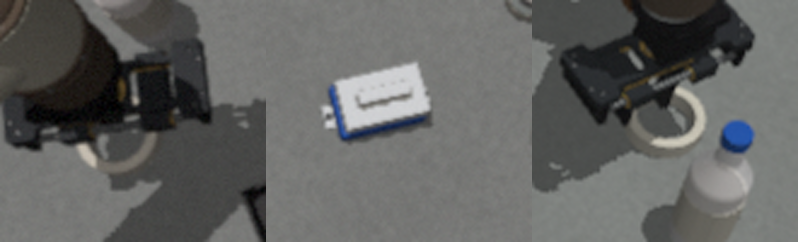

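The lid sits rib up on the frame, about 0.3 mm off it; the fingers straddle the roll's wall on its right side. Descend and pinch.

```bash
python3 -m jog '0 0 30 0 0 0 40; 0 0 48 0 0 0 40; 0 0 54 0 0 0 40; 0 0 54 0 0 0 40; 0 0 54 0 0 0 6; 0 0 54 0 0 0 6; 0 0 54 0 0 0 6; 0 0 54 0 0 0 6; 0 0 54 0 0 0 6; 0 0 54 0 0 0 6; 0 0 54 0 0 0 6; 0 0 54 0 0 0 6' 25;  python3 go.py 620 281.6 6 90; python3 -m jog '0 0 -40 0 0 0 6; 0 0 -80 0 0 0 6; 0 0 -110 0 0 0 6; 0 0 -110 0 0 0 6; 0 0 -110 0 0 0 6';python3 go.py 628.8 -148 115 90
```

```text
time_s: 14.53
ee_pos: [0.6198, 0.2816, 0.0066]
tcp_rot: [1.0, -0.004, 0.001, -0.0]
ft_force: [-1.8, 0.7, 5.1]
finger_gap: 0.144
at [619.8 281.6   6.6] jaw -90.4 tilt [0.0016 0.0009] q [ 0.66  0.68 -0.08  0.   -0.82  0.9 ] gap 12.5 F [-1.8  0.7  5.1] t 14.5333
shift [ 0.2 -0.   0.6] wz -0.4
time_s: 14.95
ee_pos: [0.6199, 0.2815, 0.1176]
tcp_rot: [1.0, -0.004, 0.001, -0.001]
ft_force: [-0.1, -0.3, -0.9]
finger_gap: 0.142
at [619.9 281.5 117.6] jaw -90.5 tilt [0.0029 0.0026] q [ 0.66  0.56  0.02 -0.   -1.03  0.9 ] gap 12.3 F [-0.1 -0.3 -0.9] t 14.95
shift [ 12.6 429.4   1.5] wz -0.5
```

```bash
python3 -m jog '12.6 429 0 0 0 0 6; 12.6 429 0 0 0 0 6; 12.6 429 0 0 0 0 6; 12.6 429 0 0 0 0 6; 12.6 429 0 0 0 0 6; 12.6 429 0 0 0 0 6; 12.6 429 0 0 0 0 6; 12.6 429 0 0 0 0 6; 12.6 429 0 0 0 0 6; 12.6 429 0 0 0 0 6; 12.6 429 0 0 0 0 6; 12.6 429 0 0 0 0 6';  python3 -m jog '0 0 80 0 0 0 6; 0 0 80 0 0 0 6; 0 0 80 0 0 0 6; 0 0 80 0 0 0 6; 0 0 80 0 0 0 6; 0 0 80 0 0 0 6'
python3 - <<'E'
from meas import *
for n in('top','scene'):
    im,d=snap(n,f'pics/{n}6.png');P=cloud(n,d)
    print(n,'roll',fit(P,(.628,-.11),.03,.07,.055))
a=cv2.imread('pics/top6.png')[110:210,240:350];b=cv2.imread('pics/scene6.png')[140:240,140:250]
cv2.imwrite('pics/c6.png',np.hstack([cv2.resize(x,(400,364),interpolation=cv2.INTER_CUBIC) for x in(a,b)]))
E
python3 go.py 628.8 -148 6.5 90
```

```text
time_s: 15.95
ee_pos: [0.6263, -0.1516, 0.1127]
tcp_rot: [1.0, -0.007, -0.003, -0.0]
ft_force: [1.0, 1.1, -0.3]
finger_gap: 0.145
time_s: 16.45
ee_pos: [0.6303, -0.1475, 0.0381]
tcp_rot: [1.0, -0.003, 0.002, 0.0]
ft_force: [0.1, 0.2, -0.3]
finger_gap: 0.152
top roll ([603.8, -120.2], [35.9, 87.3], 9.8, 192, 54.1)
scene roll ([643.4, -113.4], [71.5, 95.8], 10.9, 436, 51.9)
at [ 629.9 -147.7   38.1] jaw -90.4 tilt [ 0.0045 -0.0002] q [ 0.02  0.59 -0.15  0.   -0.82  1.54] gap 13.0 F [ 0.6 -0.8 -0.7] t 16.55
shift [-1.3  0.3 31.6] wz -0.4
```

View pics/c6.png

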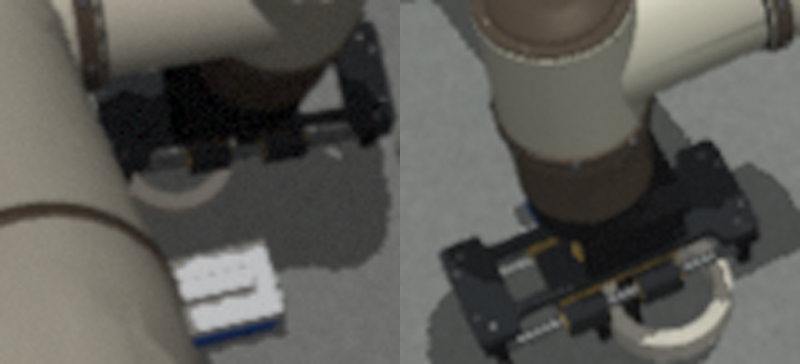

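The roll is held level behind the base, clear of the lid. Lower and release.

```bash
python3 -m jog '-1 0 15 0 0 0 6; -1 0 24 0 0 0 6; -1 0 29 0 0 0 6; -1 0 31 0 0 0 6; -1 0 32 0 0 0 6; -1 0 32 0 0 0 6; -1 0 32 0 0 0 30; -1 0 32 0 0 0 30; -1 0 32 0 0 0 30; -1 0 32 0 0 0 30'; python3 go.py 628.8 -148 6.5 90;  python3 -m jog '0 0 -35 0 0 0 30; 0 0 -75 0 0 0 30; 0 0 -115 0 0 0 30; 0 0 -125 0 0 0 60; 0 0 -125 0 0 0 75'; python3 go.py 616 -307 120 70
```

```text
time_s: 17.38
ee_pos: [0.6274, -0.1481, 0.0035]
tcp_rot: [1.0, -0.004, 0.0, 0.0]
ft_force: [0.6, 0.5, 0.9]
finger_gap: 0.318
at [ 627.4 -148.1    3.5] jaw -90.5 tilt [ 0.0002 -0.0001] q [ 0.02  0.63 -0.18  0.   -0.76  1.54] gap 27.6 F [0.6 0.5 0.9] t 17.3833
shift [ 1.4 -0.1 -3. ] wz -0.5
time_s: 17.8
ee_pos: [0.6303, -0.1484, 0.1337]
tcp_rot: [1.0, -0.004, 0.005, 0.0]
ft_force: [-0.0, -0.1, 0.7]
finger_gap: 0.426
at [ 630.3 -148.4  133.7] jaw -90.4 tilt [ 0.0099 -0.0009] q [ 0.02  0.49 -0.06  0.   -1.01  1.54] gap 37.0 F [-0.  -0.1  0.7] t 17.8
shift [-13.2 158.7  13.7] wz 19.6
```

```bash
python3 -m jog '-13 159 0 0 0 90 80; -13 159 0 0 0 90 80; -13 159 0 0 0 90 80; -13 159 0 0 0 90 80; -13 159 0 0 0 90 80; -13 159 0 0 0 90 80; -13 159 0 0 0 90 80; -13 159 0 0 0 90 80; -13 159 0 0 0 90 80; -13 159 0 0 0 90 80; -13 159 0 0 0 90 80; -13 159 0 0 0 90 80'; python3 -m jog '0 0 50 0 0 5 80; 0 0 50 0 0 5 80; 0 0 50 0 0 5 80; 0 0 50 0 0 5 80; 0 0 50 0 0 5 80'
python3 - <<'E'
from meas import *
for n in('top','scene'):
    im,d=snap(n,f'pics/{n}7.png');P=cloud(n,d)
    print(n,'roll',fit(P,(.628,-.11),.016,.034,.065)); print(n,'jar',fit(P,(.616,-.307),.048,.06,.035))
a=cv2.imread('pics/top7.png')[100:200,300:410];a2=cv2.imread('pics/top7.png')[110:210,250:360];b=cv2.imread('pics/scene7.png')[180:280,90:200]
cv2.imwrite('pics/c7.png',np.hstack([cv2.resize(x,(266,242),interpolation=cv2.INTER_CUBIC) for x in(a,a2,b)]))
E
python3 go.py 616 -307 14 0
```

```text
time_s: 18.8
ee_pos: [0.6123, -0.3067, 0.1268]
tcp_rot: [0.727, -0.687, -0.001, 0.0]
ft_force: [0.5, 0.1, 0.6]
finger_gap: 0.923
time_s: 19.22
ee_pos: [0.6139, -0.3074, 0.0797]
tcp_rot: [-0.699, 0.715, -0.001, 0.0]
ft_force: [-0.4, -0.2, 1.1]
finger_gap: 0.92
top roll ([626.3, -109.4], [84.2, 89.8], 78.5, 414, 23.2)
top jar ([0.0, 0.0], [0.0, 0.0], 0.0, 0, nan)
scene roll ([630.5, -110.7], [88.8, 89.1], 32.8, 453, 21.7)
scene jar ([0.0, 0.0], [0.0, 0.0], 0.0, 0, nan)
at [ 614.1 -307.3   80.3] jaw 178.6 tilt [ 0.0028 -0.0011] q [-0.23  0.6  -0.    0.   -0.96  0.2 ] gap 80.1 F [-0.7 -0.4  0.5] t 19.3167
shift [-0.4 -1.7 66.3] wz -1.4
  return _methods._mean(a, axis=axis, dtype=dtype,
  ret = ret.dtype.type(ret / rcount)
```

View pics/c7.png

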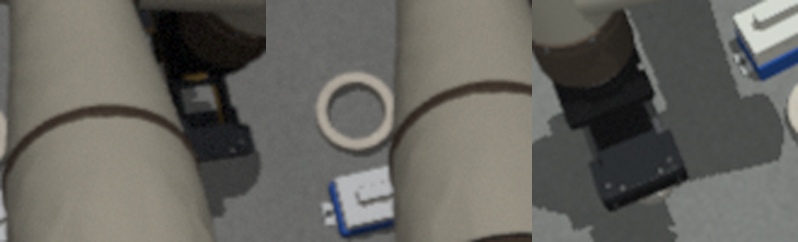

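The roll lies about where wanted. The gripper hides the jar below it, as it should from its measured position. Descend and grip.

```bash
python3 -m jog '0 -2 30 0 0 0 80; 0 -2 55 0 0 0 80; 0 -2 64 0 0 0 80; 0 -2 66 0 0 0 80; 0 -2 66 0 0 0 40; 0 -2 66 0 0 0 40; 0 -2 66 0 0 0 40; 0 -2 66 0 0 0 40; 0 -2 66 0 0 0 40; 0 -2 66 0 0 0 40; 0 -2 66 0 0 0 40; 0 -2 66 0 0 0 40' 25;  python3 go.py 616 -307 14 0; python3 -m jog '0 0 -40 0 0 0 40; 0 0 -80 0 0 0 40; 0 0 -120 0 0 0 40; 0 0 -145 0 0 0 40; 0 0 -145 0 0 0 40; 0 0 -145 0 0 0 40';python3 go.py 515.7 13.5 160 3.6
```

```text
time_s: 20.32
ee_pos: [0.6151, -0.307, 0.0132]
tcp_rot: [-0.698, 0.716, -0.0, -0.0]
ft_force: [-0.3, 1.1, 2.2]
finger_gap: 0.514
at [ 615.1 -307.    13.2] jaw 178.6 tilt [ 0.0003 -0.0003] q [-0.23  0.68 -0.05  0.   -0.84  0.2 ] gap 44.7 F [-0.3  1.1  2.2] t 20.3167
shift [-0.  -0.9 -0.8] wz -1.4
time_s: 20.82
ee_pos: [0.6157, -0.307, 0.1595]
tcp_rot: [-0.698, 0.716, -0.002, 0.001]
ft_force: [-0.3, 0.1, -1.6]
finger_gap: 0.515
at [ 615.7 -307.   159.5] jaw 178.6 tilt [ 0.0041 -0.0005] q [-0.23  0.53  0.09 -0.   -1.12  0.2 ] gap 44.8 F [-0.3  0.1 -1.6] t 20.8167
shift [-317.9  108.    -1. ] wz -5.0
```

```bash
python3 -m jog '-318 108 0 0 0 -5 40; -318 108 0 0 0 -5 40; -318 108 0 0 0 -5 40; -318 108 0 0 0 -5 40; -318 108 0 0 0 -5 40; -318 108 0 0 0 -5 40; -318 108 0 0 0 -5 40; -318 108 0 0 0 -5 40; -318 108 0 0 0 -5 40; -318 108 0 0 0 -5 40; -318 108 0 0 0 -5 40; -318 108 0 0 0 -5 40';  python3 -m jog '0 0 40 0 0 0 40; 0 0 80 0 0 0 40; 0 0 110 0 0 0 40; 0 0 120 0 0 0 40; 0 0 120 0 0 0 40; 0 0 120 0 0 0 40; 0 0 120 0 0 0 40'; python3 go.py 515.7 13.5 13.5 3.6
```

```text
time_s: 21.82
ee_pos: [0.5146, 0.0126, 0.1566]
tcp_rot: [0.728, -0.685, -0.001, 0.001]
ft_force: [-0.3, 0.2, -1.5]
finger_gap: 0.515
time_s: 22.4
ee_pos: [0.5168, 0.0135, 0.0393]
tcp_rot: [0.729, -0.685, 0.001, -0.002]
ft_force: [0.5, 0.6, -0.8]
finger_gap: 0.517
at [516.8  13.5  39.3] jaw -176.4 tilt [0.0038 0.0008] q [ 0.34  0.42 -0.49  0.   -0.66 -0.28] gap 45.0 F [ 0.5  0.6 -0.8] t 22.4
shift [-0.   1.2 25.8] wz -0.0
```

```bash
python3 -m jog '0 1 14 0 0 0 40; 0 1 21 0 0 0 40; 0 1 24 0 0 0 40; 0 1 25.5 0 0 0 40; 0 1 25.5 0 0 0 40; 0 1 25.5 0 0 0 40'; python3 go.py 515.7 13.5 13.2 3.6
```

```text
time_s: 22.9
ee_pos: [0.5143, 0.0136, 0.0131]
tcp_rot: [0.729, -0.685, 0.0, -0.0]
ft_force: [-0.4, 0.3, 3.4]
finger_gap: 0.52
at [514.3  13.6  13.1] jaw -176.4 tilt [0.001  0.0001] q [ 0.34  0.46 -0.51  0.   -0.6  -0.28] gap 45.2 F [-0.4  0.3  3.4] t 22.9
shift [ 0.2 -1.4 -0.1] wz 0.0
```

Contact is made. Release, rise, retreat toward the robot's start side, and look at everything.

```bash
python3 -m jog '0 0 0 0 0 0 80; 0 0 0 0 0 0 80; 0 0 0 0 0 0 80; 0 0 0 0 0 0 80; 0 0 0 0 0 0 80; 0 0 -40 0 0 0 80; 0 0 -80 0 0 0 80; 0 0 -120 0 0 0 80; 0 0 -160 0 0 0 80; 0 0 -200 0 0 0 80; 0 0 -220 0 0 0 80; 0 0 -220 0 0 0 80';python3 go.py 260 -450 240 3.6
```

```text
time_s: 23.9
ee_pos: [0.5169, 0.014, 0.2381]
tcp_rot: [0.729, -0.684, 0.004, -0.005]
ft_force: [-0.2, 0.0, -0.2]
finger_gap: 0.918
at [516.9  14.  238.1] jaw -176.4 tilt [0.0121 0.0025] q [ 0.34  0.18 -0.24  0.   -1.14 -0.28] gap 79.9 F [-0.2  0.  -0.2] t 23.9
shift [446.8 285.7  -6.1] wz 0.0
```

```bash
python3 -m jog '40 13 0 0 0 0 80; 75 40 0 0 0 0 80; 110 70 0 0 0 0 80; 145 95 0 0 0 0 80; 180 110 0 0 0 0 80; 215 120 0 0 0 0 80; 250 130 0 0 0 0 80; 285 145 0 0 0 0 80; 320 165 0 0 0 0 80; 355 190 0 0 0 0 80; 400 230 0 0 0 0 80; 440 260 0 0 0 0 80'; python3 -m jog '0 0 0 0 0 0 80; 0 0 0 0 0 0 80; 0 0 0 0 0 0 80'
python3 - <<'E'
from meas import *
win=dict(base=(.52,-.115,.022,.034,.07),rib=(.524,-.117,.070,.09,.07),plate=(.524,-.117,.053,.065,.07),frame=(.524,-.115,.036,.052,.07),dish=(.508,.143,.022,.035,.065),roll=(.628,-.11,.016,.034,.06),jar=(.515,.0135,.048,.065,.04),small=(.458,-.306,.01,.025,.06),driver=(.799,.003,.01,.05,.13))
for n in('top','scene'):
    im,d=snap(n,f'pics/{n}8.png');P=cloud(n,d)
    for k,w in win.items(): print(n,k,fit(P,w[:2],*w[2:]))
    cv2.imwrite(f'pics/{n}8b.png',cv2.resize(cv2.imread(f'pics/{n}8.png'),(784,588),interpolation=cv2.INTER_CUBIC))
E
```

```text
time_s: 24.9
ee_pos: [0.2961, -0.4196, 0.231]
tcp_rot: [0.729, -0.685, -0.001, -0.0]
ft_force: [1.8, -0.5, -0.7]
finger_gap: 0.917
time_s: 25.15
ee_pos: [0.2975, -0.4184, 0.2311]
tcp_rot: [0.729, -0.685, -0.001, -0.0]
ft_force: [0.1, 0.3, 1.1]
finger_gap: 0.919
top base ([540.5, -113.3], [96.7, 94.1], 4.3, 143, 28.4)
top rib ([523.2, -117.4], [14.6, 56.3], 3.1, 133, 77.4)
top plate ([523.2, -117.7], [54.7, 90.1], 3.6, 589, 57.8)
top frame ([500.9, -108.8], [99.5, 40.2], 65.9, 44, 44.1)
top dish ([505.8, 142.8], [70.2, 90.2], 13.3, 212, 27.2)
top roll ([626.5, -110.8], [86.9, 88.9], 78.6, 422, 23.3)
top jar ([514.1, 12.5], [38.3, 39.0], 80.6, 205, 54.8)
top small ([456.4, -306.1], [53.3, 54.1], 72.5, 212, 15.5)
top driver ([774.4, 9.4], [41.9, 184.9], 80.7, 745, 35.8)
scene base ([553.4, -126.3], [107.2, 61.8], 67.6, 140, 27.1)
scene rib ([525.7, -117.6], [17.2, 56.8], 2.4, 129, 75.5)
scene plate ([526.4, -117.4], [58.2, 90.8], 2.6, 465, 56.2)
scene frame ([525.7, -117.6], [57.5, 90.4], 2.9, 131, 43.8)
scene dish ([508.8, 143.3], [73.5, 92.4], 15.2, 195, 25.4)
scene roll ([629.9, -111.7], [88.9, 88.9], 59.2, 456, 21.7)
scene jar ([518.1, 12.4], [39.7, 41.6], 64.1, 167, 52.9)
scene small ([459.4, -307.3], [56.2, 53.6], 15.8, 197, 13.9)
scene driver ([778.8, 10.3], [43.7, 188.2], 79.5, 1011, 34.1)
```

View pics/top8b.png

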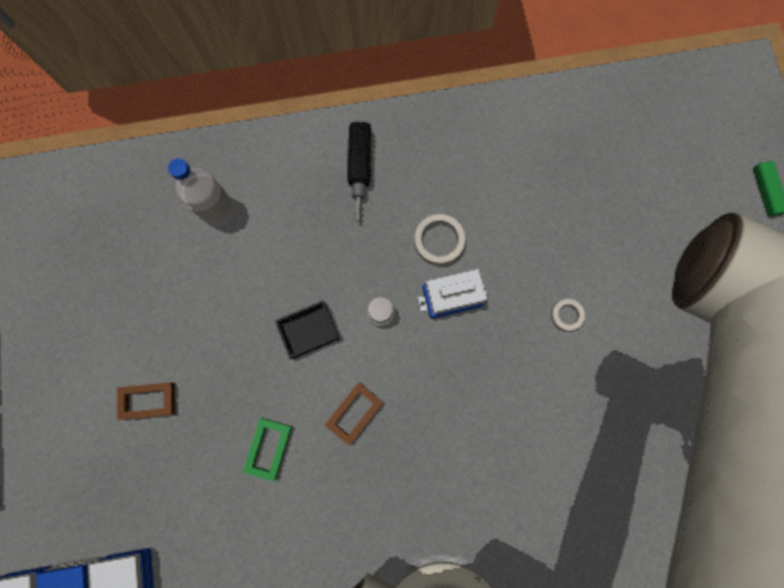

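View pics/scene8b.png

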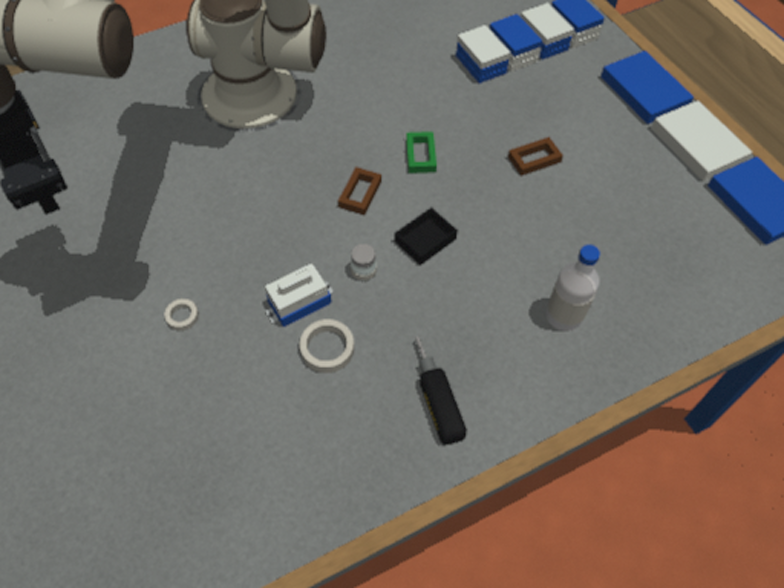

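Top and scene views show the stack at (455,293) in the top view with rib up, the roll behind it at (440,239) and the jar upright at (381,311) between base and dish. The driver and small roll measure as before, the bottle looks unmoved, and the gripper is clear.

```bash
python3 -c "
from cell import bot
print(bot.hand_in())"
```

```text
the job is handed in; nothing more can be done
None
```

The kit is set out as asked and handed in at about 25 s of robot time. The gripper is open and touching nothing.

| Item | Last check against the cameras |
|---|---|
| Frame on base | about 2 mm off centre along the base's length, under 1 mm across; yaw within about 0.5° |
| Lid on frame | rib up, within about 1 mm of the frame |
| Large tape roll | flat behind the base, about 2 mm off its centre line, gap about 3 cm |
| Jar | upright, within about 2 mm of midway between base and dish |
| Small roll, screwdriver | re-measured within about 1 mm of where they started |
| Bottle | judged by eye only in the final pictures; looks unmoved |

**Disagreement:** the two cameras differ by about 3 mm in x throughout. I aimed at the mean of the two and judged each placing within a single camera. I left the roughly 2 mm stack offset rather than risk nudging it.

**Failed check:** the last direct fits of the base (both cameras) and of the frame (top camera) were spoiled because the lid and frame now cover them. The figures above use the base position measured before anything was stacked on it. The frame's position was measured from both cameras just after it was placed, and the scene camera still gave the same position at the end.

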